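# Brush out the dust cup and lift it from its dock

### The job

Take the bottle brush from its blue stand and brush out the white dust cup where it sits in its dock: twice push the brush down close to the cup's bottom, drawing it up past the middle of the cup in between, then stand the brush back in its stand. Then pinch the two orange side catches of the cup together and lift the cup about 10 cm straight up, level; finish while still holding it there by the pinched catches above the dock, without shifting the mug, the red-capped jar or the clay pot.

Things in the scene. Friction and masses are not known exactly. Their poses are not given: they have to be found in the camera images.
- dock: fixed dock of a bench dust collector: grey base plate 104 mm (x) by 106 mm (y), 12 mm thick, with a pocket for the cup; blue fan housing 74 mm high at its +x end, from x = 34 to 71 mm. Two grey lips at y = +-35 to +-50 mm, 46 mm high, keep the cup's hooks down. Origin: on the table under the pocket's centre; z up
- dust_cup: loose white open-topped rectangular cup, 62 mm (x) by 45 mm (y), 100 mm tall, walls 2.5 mm, inner floor 2.5 mm above its underside, about 0.19 kg, sitting in the dock's pocket with about 1.5 mm play and its axes parallel to the dock's; at the start its underside is 12 mm above the table. Origin: centre of its underside; z up. It comes out straight up only while both catches are pushed in. Over both catches it measures 67 mm along y, 53 mm when both are fully pinched
- cup_mouth (a point): centre of the cup's open mouth, 100 mm above its underside; the opening is 57 mm (x) by 40 mm (y)
- catch_left (a joint): slide of the orange catch on the cup's left side (+y side of the dock and cup): 0 = sprung out and hooked under the dock's lip, 0.007 m = pushed fully in against its stop; the hook clears the lip from about 0.004 m. Pushing in takes 1.8 N at first and 5 N at the stop
- catch_right (a joint): slide of the orange catch on the cup's right side (-y side of the dock and cup): 0 = sprung out and hooked under the dock's lip, 0.007 m = pushed fully in against its stop; the hook clears the lip from about 0.004 m. Pushing in takes 1.8 N at first and 5 N at the stop
- catch_left_pad (a point): middle of the outer face of the orange catch on the cup's +y side of its own frame: a ribbed upright plate 26 mm wide along the cup's x, whose outer face runs from 18 to 94 mm above the cup's underside; grip it within 20 mm below or 12 mm above this point (76 mm above the cup's underside).
- catch_right_pad (a point): middle of the outer face of the orange catch on the cup's -y side of its own frame: a ribbed upright plate 26 mm wide along the cup's x, whose outer face runs from 18 to 94 mm above the cup's underside; grip it within 20 mm below or 12 mm above this point (76 mm above the cup's underside).
- bottle_brush: loose bottle brush, standing upright, 170 mm long, 60 g: dark bristle head 29 mm across (rigid) over the lowest 66 mm, thin steel neck, pale wooden handle 18 mm across from 95 to 165 mm. Origin: centre of the bristle head's lower end; z points up along the handle
- brush_grip (a point): point on the brush's axis in the handle where to grip it, 140 mm above the lower end
- brush_stand: fixed blue round stand with an open upright socket, 72 mm high, socket 46 mm across inside and 64 mm deep (its floor is 8 mm above the table), foot 90 mm across. Origin: on the table under its centre. A fixed wedge-shaped screen foot runs along world y between stand and dock (x about 0.5), and a fixed bench scale 167 mm tall stands to their right (y below 0.05)
- white_mug: white mug with dark dots, 82x114x91 mm, loose; origin under its middle
- red_jar: small red-capped shaker jar, 45 mm across, 106 mm tall, loose; origin under its centre
- clay_pot: small terracotta plant pot, 91 mm across, 76 mm tall, loose; origin under its centre

How it is judged:
By the outcome, as a careful person would: the job done as asked, in the order asked, and still so for the second after the job is handed in, while the arm keeps its last pose, push and grip.
It also fails if it takes over 54 s, if anything falls off the work surface, if the arm or the gripper's body presses on something with over 40 N, if the wrist force passes 120 N, or if a joint passes its speed limit or range.

### The arm

A 6-joint arm with a two-finger parallel gripper is mounted at the origin on the work surface; the furniture and walls round the work are solid. World frame = base frame: x ahead of the robot, y to its left, z up, the work surface at z = 0. Lengths are in mm, angles in rad, forces in N, time in s.
With the tool pointing down it reaches from about 350 to 775 mm from the base axis. Payload 5.5 kg.
Tool frame: the origin (TCP) lies midway between the tips of the shut fingers; the grasp point (between the pads) lies 19 mm behind it; z points along the fingers, y is the direction in which the jaws open and shut (so a half turn about z gives the same grasp; the last joint's range is limited). The gripper opens to 85 mm and grips with 20 to 120 N. Pads are 22 mm wide; open, the fingers measure 114 mm over their backs; the gripper's body (76 mm by 85 mm) begins 54 mm behind the grasp point. The pads swing forward as they close: fully open they stand 13 mm farther back than shut.
Start: joints at [-1.337, 0.313, 0.046, 1.304, 0, 1.431], TCP at [209.963, -535.339, 231.323] pointing down, gripper open.
Joint ranges: [-2.76, 2.76], [-0.86, 1.69], [-1.03, 1.26], [-2.2, 2.34], [-1.47, 1.5], [-3.14, 3.14]. Speed limits (rad/s): [2.57, 2.57, 3.14, 3.14, 3.14, 3.14].

### API

Orientations are given as a rotation vector (axis times angle).
In Python, from cell import get_obs, camera, job_done gives the robot as it stands. The module is installed in compiled form; this text tells all that it offers.
- The arm moves only by the tool move_arm, never from a script. Its argument "rows" is a list of rows, each a list of 6 numbers: the shift along the tool's x, y, z normalised to -1 to 1, where 1 is 20 mm, then the turn, a rotation vector about the tool's x, y, z normalised to -1 to 1, where 1 is 0.1 rad. A call has 1 to 5 rows; each row shifts and turns the commanded pose from where the row before left it, along the tool's axes as they then stand; what a row does not reach is not made up. A row lasts 1/12 s, in which the tool goes at most 41.7 mm and 7.16 degrees, less where a joint would pass 70% of its speed; a pose out of reach is approached as far as the arm can. A call with a number of a shift or a turn outside -1 to 1 is refused whole. A call with a gripper value outside its range is refused whole. "fingers" is the opening, from 0 (shut) to 1 (fully open), set as the call begins (left out, the last holds). The fingers move at their own pace and stop on an object; "squeeze" is the grip in N (left out, the last holds). Time passes only in rows, so rows that do not move let the fingers close. It gives the time, the measured TCP pose, the force and the opening at its end, in the units of the state.
- get_obs(): the state, without advancing time (a new reading comes with each control period).
- camera(name): name is "scene" or "top" or "wrist"; returns a dict with "pixels" (400x640x3 uint8, red, green, blue), "fx", "fy", "cx", "cy" (pixels), "extrinsics" (4x4, takes a point from world to camera coordinates). Camera axes: x right, y up, looking along -z (the intrinsics and any distortion apply to the point x, -y, -z); pixel columns grow to the right and rows downward; lengths in mm; the calibration is good to about 2 mm. The wrist camera is an equidistant fisheye: a pixel r from the principal point sees the ray r / f radians off the axis. A picture is of the moment at which its call begins. There is no depth.
- job_done(): hands the job in, once; it reports no verdict.
The state is a dict: "clock": time; "q": joint angles; "dq": joint speeds; "effort": joint torques, N m; "tool_pos": TCP position; "eef_rot": TCP orientation; "ft_force": force on the tool from outside, world axes, zero at the start; "ft_torque": the same for the moment, N m; "opening": opening from 0.0 (shut) to 1.0 (fully open).
Only numpy, scipy, OpenCV 4.12 (cv2) and the standard library are available. Lean on these libraries where they do the work, as an engineer would, in place of code of your own. Each camera call takes 0.05 s, during which the arm holds its last target. There are 200 camera calls.

## Working session

There is one attempt and no reset: what is moved stays moved. The work goes in short steps, Python scripts to look and compute and a tool call to move; the robot and the scene stay as the last step left them, time stands still between calls to the robot, and variables do not carry over. Pictures are saved under pics/ and viewed, about 8 in all and at most 12, crops included, and the job is handed in when it is done.

Besides the shell and the picture viewer there is one more tool, called after "Emit:" as name([rows], argument=value, ...), one row to a line, values as JSON. move_arm: Moves the arm, as the interface text tells. Scaled input: -1 to 1 covers 20 mm each way for a shift and 0.1 rad each way for a turn. Its arguments: {"type":"object","properties":{"rows":{"type":"array","items":{"type":"array","items":{"type":"number","minimum":-1,"maximum":1}}},"fingers":{"type":"number"},"squeeze":{"type":"number"}},"required":["rows"]}

```bash
mkdir -p pics
python3 - <<'E'
from cell import get_obs,camera
import cv2,numpy as np
o=get_obs();print(o)
a=[]
for n in("scene","top"):
    c=camera(n);np.savez(f"{n}0.npz",**c)
    print(n,c["fx"],c["fy"],c["cx"],c["cy"],np.round(c["extrinsics"],3).tolist(),[k for k in c])
    cv2.imwrite(f"pics/{n}0.png",c["pixels"][:,:,::-1])
E
```

```text
{'clock': 0.0, 'q': array([-1.33661200e+00,  3.14008522e-01,  4.49768068e-02,  1.30364061e+00,
       -6.96683620e-06,  1.43123438e+00]), 'dq': array([ 0.00018082,  0.00228001, -0.00013854, -0.00148109,  0.00091839,
        0.00011203]), 'effort': array([-3.00105721e-04, -4.80627251e+01,  2.98533207e+01,  1.92318106e-02,
       -2.71779854e-04,  6.46060272e-06]), 'tool_pos': array([ 209.82095679, -534.78107833,  230.40339829]), 'eef_rot': array([-3.08505647e+00, -5.83320203e-01,  1.50207009e-04]), 'ft_force': array([-0.29006536,  0.45016151,  0.37844015]), 'ft_torque': array([-0.01905669,  0.01646872,  0.02041801]), 'opening': 1.0034910214945203}
scene 469.49229294956154 469.49229294956154 319.4171569224036 202.90875914584316 [[0.578, -0.816, 0.017, -295.862], [0.413, 0.311, 0.856, -343.274], [-0.704, -0.488, 0.516, -852.963], [0.0, 0.0, 0.0, 1.0]] ['pixels', 'fx', 'fy', 'cx', 'cy', 'extrinsics']
top 499.5216747592359 499.5216747592359 330.93146277078404 194.98337290885237 [[0.008, -1.0, -0.019, 56.16], [0.999, 0.007, 0.032, -534.661], [-0.032, -0.019, 0.999, -1236.601], [0.0, 0.0, 0.0, 1.0]] ['pixels', 'fx', 'fy', 'cx', 'cy', 'extrinsics']
```

View pics/scene0.png

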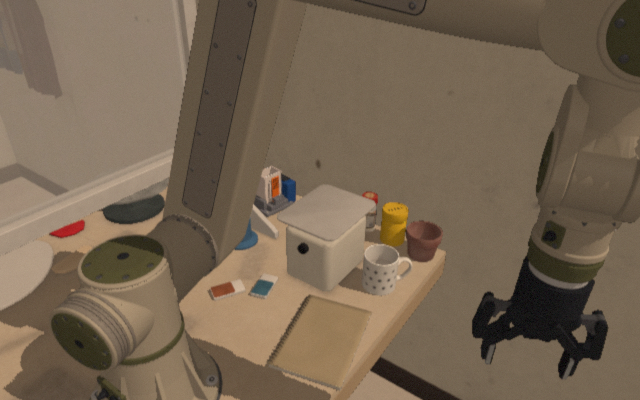

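View pics/top0.png

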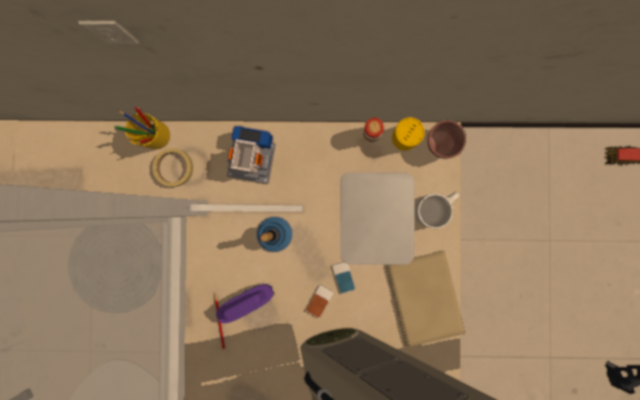

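Top view: dock and cup at about (250,155), stand at (274,235), white screen foot along row 209, glass wall left of column 185. The scale is at (377,218), mug (435,210), jar (373,128) and pot (446,140).

```bash
cat > h.py <<'E'
import numpy as np,cv2
def ray(c,u,v):
    E=np.array(c["extrinsics"]);R,t=E[:3,:3],E[:3,3]
    x=(np.asarray(u,float)-c["cx"])/c["fx"];y=(np.asarray(v,float)-c["cy"])/c["fy"]
    d=np.array([x,-y,-np.ones_like(x)]);return -R.T@t,R.T@d
def plane(c,u,v,z):
    o,d=ray(c,u,v);return o+d*(z-o[2])/d[2]
def fray(c,u,v):
    E=np.array(c["extrinsics"]);R,t=E[:3,:3],E[:3,3]
    x=(u-c["cx"])/c["fx"];y=(v-c["cy"])/c["fy"];r=np.hypot(x,y)+1e-12
    s=np.sin(r)/r;return -R.T@t,R.T@np.array([x*s,-y*s,-np.cos(r)])
def fplane(c,u,v,z):
    o,d=fray(c,u,v);return o+d*(z-o[2])/d[2]
def proj(c,P):
    E=np.array(c["extrinsics"]);p=E[:3,:3]@np.asarray(P,float)+E[:3,3]
    return c["cx"]+c["fx"]*p[0]/-p[2],c["cy"]+c["fy"]*-p[1]/-p[2]
E
python3 - <<'E'
from h import *
c=dict(np.load("top0.npz"));im=c["pixels"]
hsv=cv2.cvtColor(im,cv2.COLOR_RGB2HSV)
def comps(n,m,z,box,mn=15):
    k=np.zeros(m.shape,bool);x0,y0,x1,y1=box;k[y0:y1,x0:x1]=1
    N,l,s,ce=cv2.connectedComponentsWithStats((m&k).astype(np.uint8))
    for i in range(1,N):
        if s[i,4]>=mn:
            r=cv2.minAreaRect(np.argwhere(l==i)[:,::-1].astype(np.float32))
            print(n,s[i].tolist(),ce[i].round(1),"P",plane(c,*ce[i],z).round(0),"rectP",plane(c,*r[0],z).round(1),np.round(r[1],1),round(r[2],1))
H,S,V=[hsv[...,i].astype(int) for i in range(3)]
comps("blue",(H>95)&(H<125)&(S>120),72,(215,110,310,260))
comps("orange",(H<14)&(S>150)&(V>120),106,(215,110,290,190),5)
comps("wood",(H<25)&(S>60)&(V>90),173,(250,215,300,255),5)
comps("white",(S<50)&(V>110),112,(215,110,290,190))
for n,p,z in[("footL",(190,208),20),("footR",(302,209),20),("sill",(172,300),30),("jar",(373,128),106),("pot",(446,140),76),("mug",(435,210),90),("scale",(377,218),167),("scaleL",(341,218),167)]:print(n,plane(c,*p,z).round())
cr=im[110:265,205:320];cv2.imwrite("pics/c1.png",cv2.resize(cr,None,fx=5,fy=3.8 if 0 else 5,interpolation=cv2.INTER_CUBIC)[:600+175,:,::-1][:775][::1] if 0 else cv2.resize(cr,None,fx=3.8,fy=3.8,interpolation=cv2.INTER_CUBIC)[:,:,::-1])
E
```

```text
blue [233, 127, 9, 12, 72] [236.3 132.4] P [680. 286.  72.] rectP [679.5 285.9  72. ] [ 6.5 12.2] 15.9
blue [257, 132, 15, 15, 159] [264.6 139.5] P [663. 218.  72.] rectP [663.3 217.6  72. ] [12.6 14.9] 21.8
orange [228, 148, 5, 11, 41] [230.1 153.2] P [626. 292. 106.] rectP [626.6 292.4 106. ] [ 3.5 10.6] 11.3
orange [255, 153, 8, 13, 57] [258.4 159.1] P [613. 227. 106.] rectP [613.3 226.1 106. ] [ 7.  11.2] 14.0
wood [250, 215, 50, 40, 968] [275.  235.1] P [441. 178. 173.] rectP [442.5 178.6 173. ] [39. 49.] 90.0
wood [260, 233, 13, 9, 86] [265.8 236.7] P [438. 197. 173.] rectP [436.9 197.  173. ] [ 8. 12.] 90.0
white [262, 151, 8, 17, 71] [265.9 159. ] P [613. 208. 112.] rectP [612.5 208.2 112. ] [15.9  6.8] 85.2
white [262, 178, 6, 5, 24] [264.8 179.7] P [565. 210. 112.] rectP [564.2 211.1 112. ] [4. 5.] 90.0
footL [499. 410.  20.]
footR [499. 131.  20.]
sill [273. 447.  30.]
jar [686. -37. 106.]
pot [ 664. -211.   76.]
mug [ 499. -183.   90.]
scale [480. -43. 167.]
scaleL [479.  35. 167.]
```

View pics/c1.png

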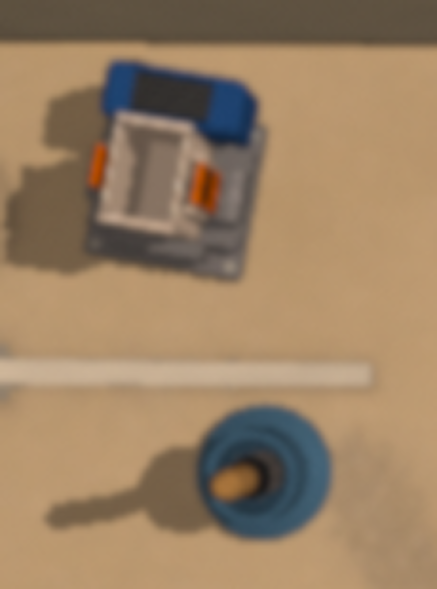

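Crop: the cup mouth centres at about (244,155) px and is yawed about −10°. The brush's wooden handle top is near (264,237), leaning left only by perspective. I'll plan the transit rows now.

```bash
cat > plan.py <<'E'
import sys,json
from cell import get_obs
from scipy.spatial.transform import Rotation as Rt
from h import *
def plan(pts,yaw_y,start=None,vmax=19.5,turn=None):
    """straight legs through pts; tool down with tool-y heading yaw_y (deg); prints rows by 5"""
    o=get_obs();p=o["tool_pos"].copy();R=Rt.from_rotvec(o["eef_rot"])
    G=Rt.from_matrix(np.array([[np.sin(a:=np.radians(yaw_y)),np.cos(a),0],[-np.cos(a),np.sin(a),0],[0,0,-1]]))
    if turn is not None: pass
    rows=[]
    for q in pts:
        q=np.array(q,float)
        while True:
            w=(R.inv()*G).as_rotvec();d=q-p;n=np.linalg.norm(d)
            if turn and abs(w[2])>2.0: w[2]=turn*abs(w[2])
            last=q is not None and n<=vmax
            s=d if last else d*vmax/n
            m=min(1,.1/max(np.abs(w).max(),1e-9))
            r=np.concatenate([R.inv().apply(s)/20,w*m/.1]).round(2)
            rows.append(r.tolist());p=p+R.apply(r[:3]*20);R=R*Rt.from_rotvec(r[3:]*.1)
            if last:break
    while np.abs((R.inv()*G).as_rotvec()).max()>.02:
        w=(R.inv()*G).as_rotvec();w*=min(1,.1/np.abs(w).max());r=(w/.1).round(2);rows.append([0,0,0]+r.tolist());R=R*Rt.from_rotvec(r*.1)
    for i in range(0,len(rows),5):print(json.dumps(rows[i:i+5]))
    print("end",p.round(1),len(rows))
E
python3 - <<'E'
from plan import *
from h import *
c=dict(np.load("top0.npz"))
print("brush top",plane(c,264.3,237.5,178),"stand",plane(c,274.7,234.2,4),"cup",plane(c,243.7,155.3,112))
plan([(290,-420,310),(400,-150,330),(430,185,330)],79,turn=-1)
E
```

```text
brush top [436.09241041 199.89958437 178.        ] stand [435.15593287 200.29364928   4.        ] cup [620.82848753 259.73471247 112.        ]Traceback (most recent call last):
  File "<stdin>", line 5, in <module>
  File "plan.py", line 8, in plan
    G=Rt.from_matrix(np.array([[np.sin(a:=np.radians(yaw_y)),np.cos(a),0],[-np.cos(a),np.sin(a),0],[0,0,-1]]))
  File "scipy/spatial/transform/_rotation.pyx", line 1143, in scipy.spatial.transform._rotation.Rotation.from_matrix
ValueError: Non-positive determinant (left-handed or null coordinate frame) in rotation matrix 0: [[ 0.98162718  0.190809    0.        ]
 [-0.190809    0.98162718  0.        ]
 [ 0.          0.         -1.        ]].
```

```bash
sed -i 's/\[\[np.sin(a:=np.radians(yaw_y)),np.cos(a),0\],\[-np.cos(a),np.sin(a),0\]/[[-np.sin(a:=np.radians(yaw_y)),np.cos(a),0],[np.cos(a),np.sin(a),0]/' plan.py
python3 - <<'E'
from plan import *
plan([(290,-420,310),(400,-150,330),(430,185,330)],79,turn=-1)
E
```

```text
[[0.71, -0.47, -0.48, -0.0, -0.0, -1.0], [0.75, -0.4, -0.48, -0.0, -0.0, -1.0], [0.79, -0.32, -0.48, -0.0, -0.0, -1.0], [0.81, -0.24, -0.48, -0.0, -0.0, -1.0], [0.83, -0.16, -0.48, 0.0, -0.0, -1.0]]
[[0.84, -0.08, -0.48, 0.0, -0.0, -1.0], [0.85, 0.01, -0.48, 0.0, -0.0, -1.0], [0.84, 0.1, -0.48, 0.0, -0.0, -1.0], [0.22, 0.04, -0.13, 0.0, -0.0, -1.0], [0.97, 0.09, -0.07, 0.0, -0.0, -1.0]]
[[0.96, 0.18, -0.06, 0.0, -0.0, -1.0], [0.93, 0.28, -0.07, 0.0, -0.0, -1.0], [0.9, 0.37, -0.06, 0.0, -0.0, -1.0], [0.86, 0.46, -0.07, 0.0, -0.0, -1.0], [0.81, 0.54, -0.06, 0.0, -0.0, -1.0]]
[[0.75, 0.62, -0.07, 0.0, -0.0, -1.0], [0.68, 0.69, -0.06, 0.0, -0.0, -1.0], [0.61, 0.76, -0.07, 0.0, -0.0, -1.0], [0.53, 0.81, -0.06, 0.0, -0.0, -1.0], [0.45, 0.86, -0.07, 0.0, -0.0, -1.0]]
[[0.36, 0.9, -0.06, 0.0, -0.0, -1.0], [0.27, 0.93, -0.07, 0.0, -0.0, -1.0], [0.18, 0.96, -0.06, 0.0, -0.0, -1.0], [0.08, 0.96, -0.07, 0.0, -0.0, -1.0], [0.27, 0.94, 0.0, 0.01, -0.0, -1.0]]
[[0.17, 0.96, 0.0, 0.0, -0.01, -0.76], [0.1, 0.97, 0.0, 0.0, 0.0, 0.0], [0.1, 0.97, 0.0, 0.0, 0.0, 0.0], [0.1, 0.97, 0.0, 0.0, 0.0, 0.0], [0.1, 0.97, 0.0, 0.0, 0.0, 0.0]]
[[0.1, 0.97, 0.0, 0.0, 0.0, 0.0], [0.1, 0.97, 0.0, 0.0, 0.0, 0.0], [0.1, 0.97, 0.0, 0.0, 0.0, 0.0], [0.1, 0.97, 0.0, 0.0, 0.0, 0.0], [0.1, 0.97, 0.0, 0.0, 0.0, 0.0]]
[[0.1, 0.97, 0.0, 0.0, 0.0, 0.0], [0.1, 0.97, 0.0, 0.0, 0.0, 0.0], [0.1, 0.97, 0.0, 0.0, 0.0, 0.0], [0.1, 0.97, 0.0, 0.0, 0.0, 0.0], [0.1, 0.97, 0.0, 0.0, 0.0, 0.0]]
[[0.1, 0.97, 0.01, 0.0, 0.0, 0.0], [0.02, 0.24, -0.0, 0.0, 0.0, 0.0]]
end [430. 185. 330.] 42
```

Emit:
move_arm([
  [0.71,-0.47,-0.48,0,0,-1],
  [0.75,-0.4,-0.48,0,0,-1],
  [0.79,-0.32,-0.48,0,0,-1],
  [0.81,-0.24,-0.48,0,0,-1],
  [0.83,-0.16,-0.48,0,0,-1],
])

```text
clock: 0.52
tool_pos: [258.8, -464.8, 279.2]
eef_rot: [-2.842, -1.336, -0.0]
ft_force: [0.7, -0.8, -0.3]
opening: 0.999
```

Emit:
move_arm([
  [0.84,-0.08,-0.48,0,0,-1],
  [0.85,0.01,-0.48,0,0,-1],
  [0.84,0.1,-0.48,0,0,-1],
  [0.22,0.04,-0.13,0,0,-1],
  [0.97,0.09,-0.07,0,0,-1],
])

```text
clock: 0.93
tool_pos: [297.7, -403.2, 312.3]
eef_rot: [2.424, 1.997, -0.001]
ft_force: [-0.3, -0.6, -0.7]
opening: 1.005
```

Emit:
move_arm([
  [0.96,0.18,-0.06,0,0,-1],
  [0.93,0.28,-0.07,0,0,-1],
  [0.9,0.37,-0.06,0,0,-1],
  [0.86,0.46,-0.07,0,0,-1],
  [0.81,0.54,-0.06,0,0,-1],
])

```text
clock: 1.35
tool_pos: [334.2, -311.0, 318.2]
eef_rot: [-1.854, -2.535, -0.0]
ft_force: [-0.2, -0.4, -0.1]
opening: 1.002
```

Emit:
move_arm([
  [0.75,0.62,-0.07,0,0,-1],
  [0.68,0.69,-0.06,0,0,-1],
  [0.61,0.76,-0.07,0,0,-1],
  [0.53,0.81,-0.06,0,0,-1],
  [0.45,0.86,-0.07,0,0,-1],
])

```text
clock: 1.77
tool_pos: [371.0, -221.1, 324.8]
eef_rot: [-1.169, -2.915, -0.0]
ft_force: [0.9, 0.1, 1.1]
opening: 0.997
```

Emit:
move_arm([
  [0.36,0.9,-0.06,0,0,-1],
  [0.27,0.93,-0.07,0,0,-1],
  [0.18,0.96,-0.06,0,0,-1],
  [0.08,0.96,-0.07,0,0,-1],
  [0.27,0.94,0,0,0,-1],
])

```text
clock: 2.18
tool_pos: [402.4, -130.1, 330.0]
eef_rot: [-0.412, -3.115, -0.0]
ft_force: [0.5, 0.4, 0.1]
opening: 1.004
```

Emit:
move_arm([
  [0.17,0.96,0,0,0,-0.76],
  [0.1,0.97,0,0,0,0],
  [0.1,0.97,0,0,0,0],
  [0.1,0.97,0,0,0,0],
  [0.1,0.97,0,0,0,0],
])

```text
clock: 2.6
tool_pos: [410.2, -32.7, 330.0]
eef_rot: [-0.301, -3.126, -0.0]
ft_force: [-0.1, -0.2, -0.7]
opening: 0.997
```

Emit:
move_arm([
  [0.1,0.97,0,0,0,0],
  [0.1,0.97,0,0,0,0],
  [0.1,0.97,0,0,0,0],
  [0.1,0.97,0,0,0,0],
  [0.1,0.97,0,0,0,0],
])

```text
clock: 3.02
tool_pos: [418.9, 64.4, 330.0]
eef_rot: [-0.301, -3.126, 0.0]
ft_force: [0.0, 0.1, -0.5]
opening: 1.001
```

Emit:
move_arm([
  [0.1,0.97,0,0,0,0],
  [0.1,0.97,0,0,0,0],
  [0.1,0.97,0,0,0,0],
  [0.1,0.97,0,0,0,0],
  [0,0,0,0,0,0],
])

```text
clock: 3.43
tool_pos: [426.0, 143.4, 329.7]
eef_rot: [-0.296, -3.127, -0.001]
ft_force: [-0.1, 0.1, 0.5]
opening: 1.002
```

Run:
```python
from cell import get_obs,camera
import cv2,numpy as np
o=get_obs();print(o["q"],o["tool_pos"],o["eef_rot"])
for n in("wrist","scene"):
    c=camera(n);np.savez(f"{n}1.npz",**c);cv2.imwrite(f"pics/{n}1.png",c["pixels"][:,:,::-1])
    print(n,c["fx"],c["cx"],c["cy"],np.round(c["extrinsics"],3).tolist())
```

```text
[ 1.45213640e-01  5.74166179e-02 -3.01026960e-02  1.48400084e+00
  9.21623284e-04  3.33901612e-01] [425.95701634 143.42381419 329.73959052] [-2.95864547e-01 -3.12670371e+00 -1.13623157e-03]
wrist 309.70691628693146 316.4481423478944 198.80512288580056 [[0.188, 0.982, 0.001, -220.315], [-0.943, 0.18, -0.281, 440.183], [-0.276, 0.052, 0.96, -362.544], [0.0, 0.0, 0.0, 1.0]]
scene 469.49229294956154 319.4171569224036 202.90875914584316 [[0.578, -0.816, 0.017, -295.862], [0.413, 0.311, 0.856, -343.274], [-0.704, -0.488, 0.516, -852.963], [0.0, 0.0, 0.0, 1.0]]
```

View pics/wrist1.png

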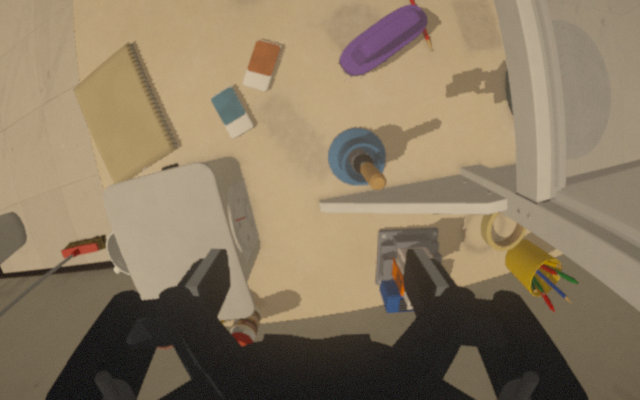

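Wrist view: the stand is at (357,157) with the handle top at (377,182). The wedge's top ridge runs from (320,207) up to (505,204), and the dock at (408,265) is partly hidden by the finger.

```bash
cat >> h.py <<'E'
def tri(a,b):
    (o1,d1),(o2,d2)=a,b;d1=d1/np.linalg.norm(d1);d2=d2/np.linalg.norm(d2)
    s=np.linalg.lstsq(np.c_[d1,-d2],o2-o1,rcond=None)[0]
    p,q=o1+s[0]*d1,o2+s[1]*d2;return ((p+q)/2).round(1),round(np.linalg.norm(p-q),1)
E
python3 - <<'E'
from plan import *
t=dict(np.load("top0.npz"));w=dict(np.load("wrist1.npz"))
print("cam",fray(w,320,200)[0])
print("ridge high",tri(ray(t,190,208),fray(w,505,204)),"ridge low",tri(ray(t,302,209),fray(w,320,207)))
hsv=cv2.cvtColor(w["pixels"],cv2.COLOR_RGB2HSV);H,S,V=[hsv[...,i].astype(int) for i in range(3)]
b=(H>95)&(H<115)&(S>100)&(V>50);b[:120]=0;b[200:]=0;b[:,:320]=0;b[:,400:]=0
(x,y),r=cv2.minEnclosingCircle(np.argwhere(b)[:,::-1].astype(np.float32));print("foot circ",x,y,r,fplane(w,x,y,3))
m=(H<22)&(S>100);m[:150]=0;m[195:]=0;m[:,350:]=m[:,350:];m[:,:355]=0;m[:,392:]=0
pts=np.argwhere(m)[:,::-1];N,l,s,ce=cv2.connectedComponentsWithStats(m.astype(np.uint8));print(s[1:].tolist(),ce[1:].round(1).tolist())
print("brush top tri",tri(ray(t,264.3,237.5),fray(w,377,182)),fplane(w,377,182,178))
big=cv2.resize(w["pixels"][125:320,310:450],None,fx=3,fy=3,interpolation=cv2.INTER_CUBIC)
cv2.imwrite("pics/c2.png",big[:,:,::-1])
E
```

```text
cam [356.29011991 155.89582716 471.69056544]
ridge high (array([499.3, 369.6, 149.3]), np.float64(2.5)) ridge low (array([499.3, 132.7,  20.4]), np.float64(3.2))
foot circ 0.0 0.0 0.0 [-148.50601183 -530.90076474    3.        ]
[[364, 156, 1, 1, 1], [360, 161, 27, 29, 451]] [[364.0, 156.0], [372.8, 175.9]]
brush top tri (array([435.9, 201.4, 174.6]), np.float64(1.9)) [434.98973094 201.80277177 178.        ]
```

View pics/c2.png

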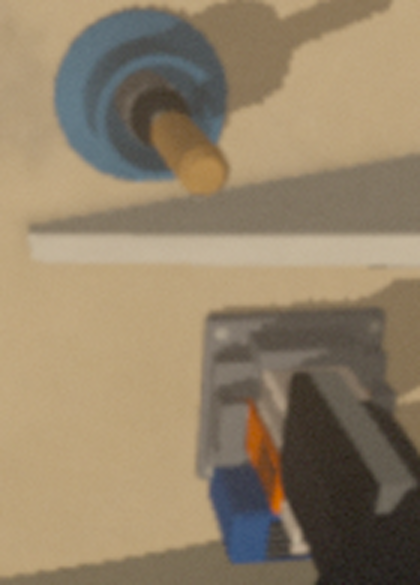

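Run:
```python
from plan import *
w=dict(np.load("wrist1.npz"))
print("foot",fplane(w,357.3,156.7,3),"top",fplane(w,378,182.3,178))
plan([(600,250,330)],79)
```

```text
foot [436.70593611 204.59774659   3.        ] top [435.47431372 202.75582124 178.        ]
[[-0.72, 0.66, -0.0, -0.01, -0.01, 0.02], [-0.71, 0.66, -0.0, 0.0, 0.0, 0.0], [-0.71, 0.66, -0.0, 0.0, 0.0, 0.0], [-0.71, 0.66, -0.0, 0.0, 0.0, 0.0], [-0.71, 0.66, -0.0, 0.0, 0.0, 0.0]]
[[-0.71, 0.67, -0.0, 0.0, 0.0, 0.0], [-0.71, 0.66, -0.0, 0.0, 0.0, 0.0], [-0.71, 0.66, -0.0, 0.0, 0.0, 0.0], [-0.71, 0.66, -0.0, 0.0, 0.0, 0.0], [-0.71, 0.66, -0.0, 0.0, 0.0, 0.0]]
[[-0.41, 0.38, -0.01, 0.0, 0.0, 0.0]]
end [600.1 250.  330.1] 11
```

Emit:
move_arm([
  [-0.71,0.66,0,0,0,0],
  [-0.71,0.66,0,0,0,0],
  [-0.71,0.66,0,0,0,0],
  [-0.71,0.66,0,0,0,0],
  [-0.71,0.66,0,0,0,0],
])

```text
clock: 3.95
tool_pos: [509.1, 191.5, 330.2]
eef_rot: [-0.303, -3.127, 0.001]
ft_force: [-0.8, -1.1, 0.3]
opening: 1.002
```

Emit:
move_arm([
  [-0.71,0.66,0,0,0,0],
  [-0.71,0.66,0,0,0,0],
  [-0.71,0.66,0,0,0,0],
  [-0.71,0.66,0,0,0,0],
  [0,0,0,0,0,0],
])

```text
clock: 4.37
tool_pos: [576.6, 233.1, 328.4]
eef_rot: [-0.302, -3.126, 0.001]
ft_force: [-1.0, -0.7, -0.8]
opening: 0.998
```

Run:
```python
from cell import get_obs,camera
import cv2,numpy as np
c=camera("wrist");np.savez("wrist2.npz",**c)
s=camera("scene");np.savez("scene2.npz",**s);o=get_obs();print(o["tool_pos"],o["eef_rot"],o["q"])
a=cv2.resize(c["pixels"][90:290,220:420],None,fx=3,fy=3,interpolation=cv2.INTER_CUBIC)
cv2.imwrite("pics/c3.png",a[:,:,::-1])
```

```text
[574.41734832 232.27502507 329.27980123] [-3.02101782e-01 -3.12526700e+00  1.78823036e-03] [ 2.55015129e-01  4.09915090e-01  4.23687024e-01  1.58661077e+00
 -4.64417068e-04  4.47745425e-01]
```

View pics/c3.png

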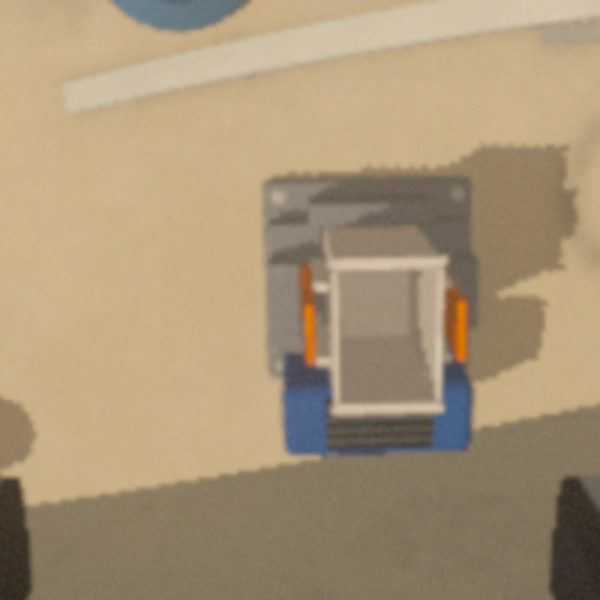

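Crop: the cup rim corners are at about (325,260), (447,260), (443,412) and (330,412). The orange catches are at (309,315) and (457,325), and the fingers are clear of the cup.

Run:
```python
from plan import *
w=dict(np.load("wrist2.npz"));t=dict(np.load("top0.npz"));s=dict(np.load("scene2.npz"))
f=lambda u,v,z:fplane(w,u/3+220-1/3,v/3+90-1/3,z)
P=np.array([f(*p,112)[:2] for p in[(325,260),(447,260),(443,412),(330,412)]])
print(P.round(1).tolist());print("ctr",P.mean(0),"sides",[np.linalg.norm(P[i]-P[i-1]).round(1) for i in range(4)])
Q=np.array([f(*p,112)[:2] for p in[(338,268),(436,268),(434,403),(340,403)]]);print("inner ctr",Q.mean(0),[np.linalg.norm(Q[i]-Q[i-1]).round(1) for i in range(4)])
for a,b in((0,3),(1,2)):d=P[b]-P[a];print("yaw x",np.degrees(np.arctan2(d[1],d[0])))
for a,b in((0,1),(3,2)):d=P[b]-P[a];print("yaw y",np.degrees(np.arctan2(d[1],d[0])))
B=np.array([f(*p,12)[:2] for p in[(265,178),(470,178)]]);d=B[1]-B[0];print("base y",B.round(1).tolist(),np.degrees(np.arctan2(d[1],d[0])))
print("top view ctr",plane(t,243.7,155.3,112))
plan([(436,201,270),(436,201,200),(436,201,130)],79)
```

```text
[[585.3, 244.5], [594.4, 292.3], [658.2, 281.3], [648.9, 234.9]]
ctr [621.7048406  263.21855515] sides [np.float64(64.3), np.float64(48.7), np.float64(64.8), np.float64(47.4)]
inner ctr [621.37090996 263.51005644] [np.float64(57.0), np.float64(39.2), np.float64(57.4), np.float64(39.2)]
yaw x -8.590558871921566
yaw x -9.75735351878188
yaw y 79.24690647348302
yaw y 78.5757854228472
base y [[560.5, 222.5], [579.3, 323.3]] 79.467170487356
top view ctr [620.82848753 259.73471247 112.        ]
[[0.82, -0.36, 0.38, -0.01, -0.02, -0.01], [0.82, -0.36, 0.38, -0.0, 0.0, 0.0], [0.82, -0.36, 0.37, -0.0, 0.0, 0.0], [0.82, -0.36, 0.37, -0.0, 0.0, 0.0], [0.82, -0.36, 0.38, -0.0, 0.0, 0.0]]
[[0.82, -0.36, 0.37, -0.0, 0.0, 0.0], [0.82, -0.36, 0.37, -0.0, 0.0, 0.0], [0.76, -0.33, 0.34, -0.0, 0.0, 0.0], [-0.0, -0.0, 0.97, -0.0, 0.0, 0.0], [-0.0, -0.0, 0.97, -0.0, 0.0, 0.0]]
[[-0.0, -0.0, 0.97, -0.0, 0.0, 0.0], [-0.0, -0.0, 0.59, -0.0, 0.0, 0.0], [-0.0, -0.0, 0.97, -0.0, 0.0, 0.0], [-0.0, -0.0, 0.97, -0.0, 0.0, 0.0], [-0.0, -0.0, 0.97, -0.0, 0.0, 0.0]]
[[-0.0, -0.0, 0.59, -0.0, 0.0, 0.0]]
end [436.  201.  130.1] 16
```

Emit:
move_arm([
  [0.82,-0.36,0.38,0,0,0],
  [0.82,-0.36,0.38,0,0,0],
  [0.82,-0.36,0.37,0,0,0],
  [0.82,-0.36,0.37,0,0,0],
  [0.82,-0.36,0.38,0,0,0],
])

```text
clock: 4.88
tool_pos: [485.0, 212.2, 292.7]
eef_rot: [0.302, 3.127, -0.001]
ft_force: [0.9, 0.1, -0.1]
opening: 1.0
```

Emit:
move_arm([
  [0.82,-0.36,0.37,0,0,0],
  [0.82,-0.36,0.37,0,0,0],
  [0.76,-0.33,0.34,0,0,0],
  [0,0,0.97,0,0,0],
  [0,0,0.97,0,0,0],
])

```text
clock: 5.3
tool_pos: [434.4, 201.1, 233.3]
eef_rot: [0.302, 3.124, 0.001]
ft_force: [-0.1, 0.3, -0.4]
opening: 1.0
```

Emit:
move_arm([
  [0,0,0.97,0,0,0],
  [0,0,0,0,0,0],
  [0,0,0,0,0,0],
])

```text
clock: 5.55
tool_pos: [434.2, 201.2, 212.8]
eef_rot: [-0.302, -3.125, 0.001]
ft_force: [0.1, 1.0, 0.9]
opening: 0.998
```

Run:
```python
from plan import *
from cell import camera
c=camera("wrist");np.savez("wrist3.npz",**c);o=get_obs();print(o["tool_pos"],o["eef_rot"])
a=cv2.resize(c["pixels"][100:400,120:520],None,fx=2,fy=2,interpolation=cv2.INTER_CUBIC)
cv2.imwrite("pics/c4.png",a[:,:,::-1])
R=Rt.from_rotvec(o["eef_rot"]);E=c["extrinsics"]
def fproj(P):
    p=E[:3,:3]@P+E[:3,3];th=np.arctan2(np.hypot(p[0],p[1]),-p[2]);ph=np.arctan2(-p[1],p[0]);r=c["fx"]*th
    return np.array([c["cx"]+r*np.cos(ph),c["cy"]+r*np.sin(ph)])
for n,P in(("tcp",o["tool_pos"]),("tcp+50 ahead",o["tool_pos"]+R.apply([0,0,50])),("tcp axis at z178",o["tool_pos"]+R.apply([0,0,o["tool_pos"][2]-178])),("guess brush top",np.array([435.7,201.3,178]))):
    q=fproj(P);print(n,q,"crop",(q-[120,100])*2)
```

```text
[435.27940574 201.56760367 213.75106709] [ 3.01833989e-01  3.12672511e+00 -1.51937109e-04]
tcp [319.04979655 256.39465354] crop [398.0995931  312.78930707]
tcp+50 ahead [318.53808318 221.97050985] crop [397.07616636 243.94101969]
tcp axis at z178 [318.660074   230.08981475] crop [397.320148  260.1796295]
guess brush top [318.36613797 230.76926468] crop [396.73227594 261.53852937]
```

View pics/c4.png

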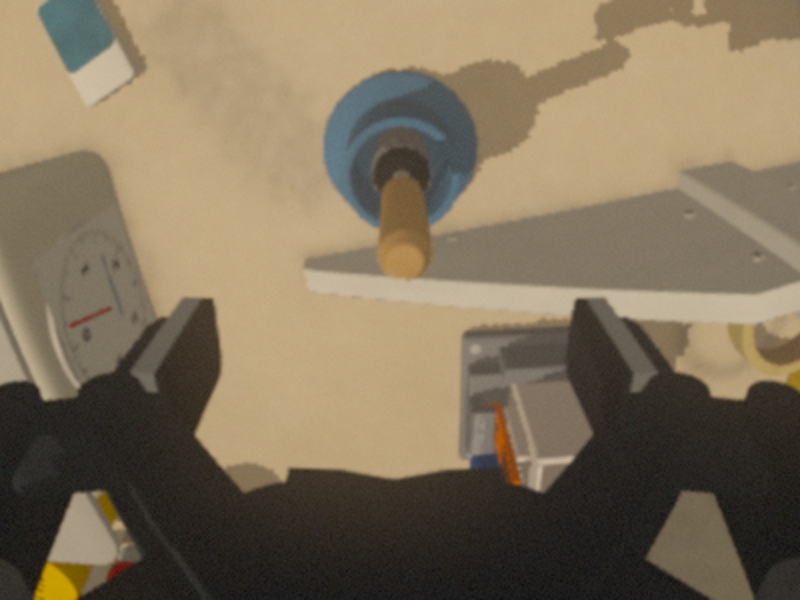

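The handle top sits about 3–4 mm to +y of the finger middle, at crop (405,262) against finger faces at 215 and 570. I'll shift by that and descend.

Emit:
move_arm([
  [0,0.15,0.6,0,0,0],
  [0,0,1,0,0,0],
  [0,0,1,0,0,0],
  [0,0,1,0,0,0],
  [0,0,0.55,0,0,0],
], squeeze=40)

```text
clock: 6.02
tool_pos: [436.3, 204.9, 129.6]
eef_rot: [0.301, 3.127, -0.0]
ft_force: [-0.1, 0.4, -0.8]
opening: 1.003
```

Emit:
move_arm([
  [0,0,0,0,0,0],
  [0,0,0,0,0,0],
  [0,0,0,0,0,0],
  [0,0,0,0,0,0],
  [0,0,0,0,0,0],
], fingers=0)

```text
clock: 6.43
tool_pos: [437.2, 205.3, 131.1]
eef_rot: [0.301, 3.125, 0.001]
ft_force: [-0.2, -0.4, 0.2]
opening: 0.301
```

Emit:
move_arm([
  [0,0,0,0,0,0],
  [0,0,0,0,0,0],
  [0,0,0,0,0,0],
  [0,0,0,0,0,0],
])

```text
clock: 6.77
tool_pos: [437.1, 205.1, 131.0]
eef_rot: [0.301, 3.125, 0.0]
ft_force: [-1.0, -0.7, 5.9]
opening: 0.2
```

Run:
```python
from plan import *
plan([(437,205,285),(585,250,285)],79.5)
```

```text
[[-0.0, -0.0, -0.97, 0.0, 0.02, -0.09], [0.0, -0.0, -0.97, 0.0, 0.0, 0.0], [0.0, -0.0, -0.97, 0.0, 0.0, 0.0], [0.0, -0.0, -0.97, 0.0, 0.0, 0.0], [0.0, -0.0, -0.97, 0.0, 0.0, 0.0]]
[[0.0, -0.0, -0.97, 0.0, 0.0, 0.0], [0.0, -0.0, -0.97, 0.0, 0.0, 0.0], [0.0, -0.0, -0.91, 0.0, 0.0, 0.0], [-0.87, 0.45, 0.0, 0.0, 0.0, 0.0], [-0.87, 0.45, 0.0, 0.0, 0.0, 0.0]]
[[-0.87, 0.45, 0.0, 0.0, 0.0, 0.0], [-0.87, 0.45, 0.0, 0.0, 0.0, 0.0], [-0.87, 0.45, 0.0, 0.0, 0.0, 0.0], [-0.87, 0.45, 0.0, 0.0, 0.0, 0.0], [-0.87, 0.45, 0.0, 0.0, 0.0, 0.0]]
[[-0.78, 0.41, 0.0, 0.0, 0.0, 0.0]]
end [585.1 250.1 285. ] 16
```

Emit:
move_arm([
  [0,0,-0.97,0,0,-0.09],
  [0,0,-0.97,0,0,0],
  [0,0,-0.97,0,0,0],
  [0,0,-0.97,0,0,0],
  [0,0,-0.97,0,0,0],
])

```text
clock: 7.18
tool_pos: [436.1, 205.1, 227.7]
eef_rot: [-0.287, -3.128, 0.0]
ft_force: [-0.3, 0.8, -1.0]
opening: 0.199
```

Emit:
move_arm([
  [0,0,-0.97,0,0,0],
  [0,0,-0.97,0,0,0],
  [0,0,-0.91,0,0,0],
  [-0.87,0.45,0,0,0,0],
  [-0.87,0.45,0,0,0,0],
])

```text
clock: 7.6
tool_pos: [474.4, 216.9, 285.9]
eef_rot: [0.286, 3.125, 0.002]
ft_force: [-0.3, 0.1, -0.4]
opening: 0.2
```

Emit:
move_arm([
  [-0.87,0.45,0,0,0,0],
  [-0.87,0.45,0,0,0,0],
  [-0.87,0.45,0,0,0,0],
  [-0.87,0.45,0,0,0,0],
  [-0.87,0.45,0,0,0,0],
])

```text
clock: 8.02
tool_pos: [568.2, 245.3, 283.6]
eef_rot: [-0.287, -3.128, 0.0]
ft_force: [0.1, -0.2, -0.2]
opening: 0.201
```

Emit:
move_arm([
  [-0.78,0.41,0,0,0,0],
  [0,0,0,0,0,0],
  [0,0,0,0,0,0],
])

```text
clock: 8.27
tool_pos: [584.5, 250.2, 282.7]
eef_rot: [-0.287, -3.127, 0.001]
ft_force: [-0.7, -0.1, 0.4]
opening: 0.201
```

Run:
```python
from plan import *
from cell import camera
c=camera("wrist");np.savez("wrist4.npz",**c);s=camera("scene");t=camera("top");o=get_obs();print(o["tool_pos"],o["eef_rot"],o["opening"])
np.savez("scene4.npz",**s);np.savez("top4.npz",**t)
a=cv2.resize(c["pixels"][80:330,190:450],None,fx=2.4,fy=2.4,interpolation=cv2.INTER_CUBIC)[:600]
u,v=proj(s,np.array([600,255,120]));print(u,v);u,v=int(u),int(v)
b=cv2.resize(s["pixels"][max(0,v-110):v+50,max(0,u-25):u+25],None,fx=3.4,fy=3.75)
print(a.shape,b.shape)
cv2.imwrite("pics/c5.png",np.hstack([a,cv2.resize(b,(170,600))])[:,:,::-1])
```

```text
[583.47684565 250.03855145 283.98000461] [-2.86421241e-01 -3.12786655e+00  4.00567456e-04] 0.19653828748356963
264.95422961197585 172.58104844564696
(600, 624, 3) (600, 170, 3)
```

View pics/c5.png

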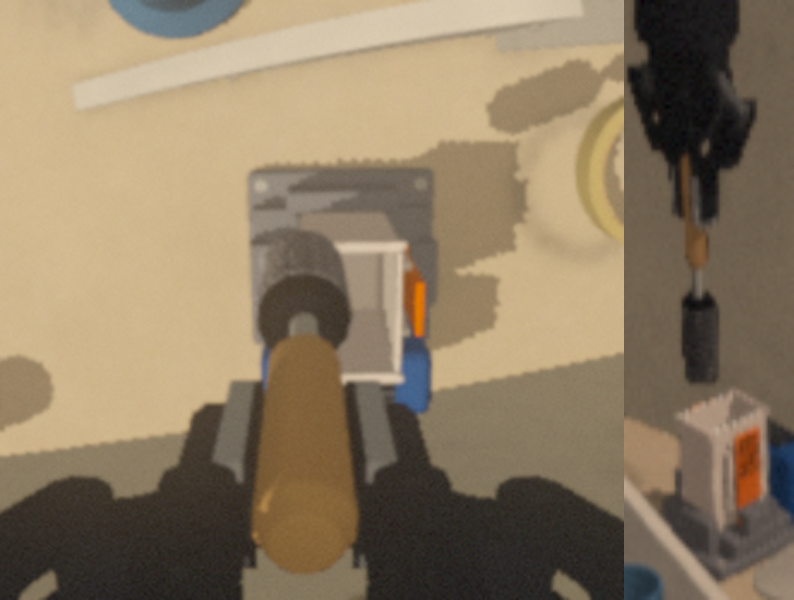

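Brush hangs upright: lower end is about (297,265) in the crop, cup rim right corners (405,245) and (402,381).

Run:
```python
from plan import *
w=dict(np.load("wrist4.npz"))
f=lambda u,v,z:fplane(w,u/2.4+190-.3,v/2.4+80-.3,z)
print("bottom",f(297,265,161),"neck@91 above",f(304,322,161+66))
a,b=f(405,245,112),f(402,381,112);print("edge",a,b)
m=(a+b)[:2]/2;n=np.array([np.cos(np.radians(79.5)),np.sin(np.radians(79.5))]);print("cup ctr via edge",m-22.5*n, np.degrees(np.arctan2(*(b-a)[1::-1])),np.linalg.norm(b-a))
s=dict(np.load("scene4.npz"));t=dict(np.load("top4.npz"))
x0,y0=240,62
# scene crop: brush end px (700,375), cup mouth centre from crop
g=lambda u,v:((u-624)/170*50+239.0,v/3.75+62)
for n,p,z in(("brush end",(702,380),161),("rim front corner",(677,412),112),("rim right",(716,432),112),("rim far",(768,404),112),("rim left",(734,392),112)):print(n,plane(s,*g(*p),z).round(1))
plan([(618,260,285)],79.5)
```

```text
bottom [582.21469709 247.06139435 161.        ] neck@91 above [582.00634009 249.78761028 227.        ]
edge [594.36346983 291.9769851  112.        ] [657.65451664 281.54195269 112.        ]
cup ctr via edge [621.90869391 264.63623347] -9.36234323905783 64.14551042188067
brush end [578.1 244.6 161. ]
rim front corner [596.8 292.1 112. ]
rim right [591.9 244.3 112. ]
rim far [654.  239.2 112. ]
rim left [652.2 275.9 112. ]
[[-0.87, 0.44, -0.03, -0.0, -0.01, 0.01], [-0.74, 0.36, -0.02, -0.0, 0.0, -0.0]]
end [618.1 259.9 285. ] 2
```

Emit:
move_arm([
  [-0.87,0.44,0,0,0,0],
  [-0.87,0.46,0.3,0,0,0],
  [0,0.05,0.9,0,0,0],
  [0,0,0.5,0,0,0],
  [0,0,0,0,0,0],
])

```text
clock: 8.83
tool_pos: [620.4, 262.1, 247.4]
eef_rot: [-0.286, -3.124, 0.003]
ft_force: [-0.1, 0.3, 0.7]
opening: 0.201
```

Emit:
move_arm([
  [0,0,0,0,0,0],
])

```text
clock: 8.92
tool_pos: [621.0, 262.3, 249.9]
eef_rot: [-0.286, -3.127, 0.001]
ft_force: [-0.2, 0.3, 0.0]
opening: 0.195
```

Run:
```python
from plan import *
from cell import camera
c=camera("wrist");np.savez("wrist5.npz",**c);s=camera("scene");t=camera("top");o=get_obs();print(o["tool_pos"],o["eef_rot"],o["opening"])
np.savez("scene5.npz",**s);np.savez("top5.npz",**t)
a=cv2.resize(c["pixels"][120:270,240:400],None,fx=3,fy=3,interpolation=cv2.INTER_CUBIC)
P=s["pixels"][100:250,230:310];b=cv2.resize(P,(240,450),interpolation=cv2.INTER_CUBIC)
cv2.imwrite("pics/c6.png",np.hstack([a,b])[:,:,::-1])
```

```text
[622.0579357  262.57939279 251.55066091] [2.86496995e-01 3.12650509e+00 1.10339525e-03] 0.20149385937529424
```

View pics/c6.png

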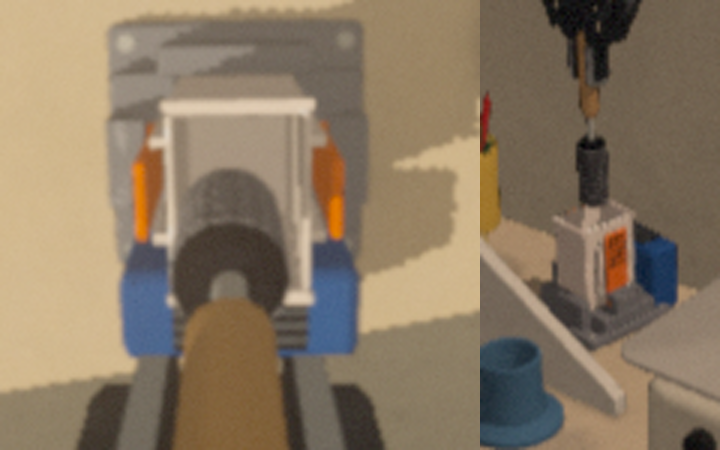

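The head's lower end is near (231,208) in the crop, a little left of the rim middle at about column 238.

Run:
```python
from plan import *
w=dict(np.load("wrist5.npz"))
f=lambda u,v,z:fplane(w,u/3+240-.3,v/3+120-.3,z)
print("bottom",f(231,208,128.5),"top arc pt",f(231,169,128.5))
P=np.array([f(*p,112) for p in[(162,105),(315,105),(313,300),(170,300)]]);print(P.round(1).tolist(),P.mean(0))
```

```text
bottom [618.19543165 262.16963103 128.5       ] top arc pt [606.7169374  264.29069592 128.5       ]
[[586.7, 246.7, 112.0], [595.2, 292.4, 112.0], [657.2, 281.8, 112.0], [648.8, 236.6, 112.0]] [621.96321704 264.360915   112.        ]
```

Emit:
move_arm([
  [0,0.12,0.3,0,0,0],
  [0,0,0.7,0,0,0],
  [0,0,0.8,0,0,0],
  [0,0,0.8,0,0,0],
  [0,0,0.8,0,0,0],
])

```text
clock: 9.48
tool_pos: [622.7, 265.1, 181.7]
eef_rot: [0.286, 3.127, 0.001]
ft_force: [0.1, -1.0, -0.7]
opening: 0.204
```

Emit:
move_arm([
  [0,0,0.8,0,0,0],
  [0,0,0.6,0,0,0],
  [0,0,0.4,0,0,0],
  [0,0,0,0,0,0],
])

```text
clock: 9.82
tool_pos: [621.4, 264.7, 143.9]
eef_rot: [-0.286, -3.126, 0.002]
ft_force: [-0.2, 0.6, -0.3]
opening: 0.199
```

Emit:
move_arm([
  [0,0,0.15,0,0,0],
  [0,0,0,0,0,0],
  [0,0,0,0,0,0],
])

```text
clock: 10.07
tool_pos: [623.0, 265.1, 143.8]
eef_rot: [0.287, 3.127, 0.001]
ft_force: [-0.2, -0.3, -0.5]
opening: 0.201
```

Emit:
move_arm([
  [0,0,-0.7,0,0,0],
  [0,0,-0.8,0,0,0],
  [0,0,-0.8,0,0,0],
  [0,0,-0.8,0,0,0],
  [0,0,-0.7,0,0,0],
])

```text
clock: 10.48
tool_pos: [623.0, 265.0, 221.1]
eef_rot: [0.287, 3.126, 0.001]
ft_force: [1.2, -0.5, -0.5]
opening: 0.198
```

Emit:
move_arm([
  [0,0,0,0,0,0],
  [0,0,0,0,0,0],
  [0,0,0.7,0,0,0],
  [0,0,0.8,0,0,0],
  [0,0,0.8,0,0,0],
])

```text
clock: 10.9
tool_pos: [622.2, 264.8, 171.5]
eef_rot: [-0.287, -3.128, 0.0]
ft_force: [0.3, -0.9, -1.3]
opening: 0.197
```

Emit:
move_arm([
  [0,0,0.8,0,0,0],
  [0,0,0.5,0,0,0],
  [0,0,0.2,0,0,0],
  [0,0,0,0,0,0],
  [0,0,0,0,0,0],
])

```text
clock: 11.32
tool_pos: [622.5, 264.9, 142.9]
eef_rot: [-0.287, -3.128, 0.0]
ft_force: [-0.4, 0.4, -1.0]
opening: 0.201
```

Run:
```python
from plan import *
from cell import camera
s=camera("scene");np.savez("scene6.npz",**s);print(get_obs())
b=cv2.resize(s["pixels"][100:250,230:330],None,fx=4,fy=4,interpolation=cv2.INTER_CUBIC);cv2.imwrite("pics/c7.png",b[:,:,::-1])
plan([(621.5,264.5,270),(437,205,275),(437,205,180),(437,205,133)],79.5)
```

```text
{'clock': 11.3667, 'q': array([ 2.83814835e-01,  5.45182089e-01,  1.85233546e-01,  1.20965663e+00,
       -8.32523802e-05,  4.66630587e-01]), 'dq': array([-0.00034585, -0.00735564,  0.01185803, -0.00053423, -0.00029606,
        0.0011288 ]), 'effort': array([-6.66281543e-03, -5.94042206e+01,  2.89911497e+01,  1.63069979e-02,
       -7.33204688e-04,  5.71099417e-05]), 'tool_pos': array([622.95792694, 265.01787509, 143.63515448]), 'eef_rot': array([2.86662704e-01, 3.12734307e+00, 5.63824540e-04]), 'ft_force': array([ 0.45827569,  0.04533582, -0.51949073]), 'ft_torque': array([-0.00341001, -0.01219983,  0.00985708]), 'opening': 0.19918643394024793}
[[0.01, -0.01, -0.97, 0.0, 0.01, 0.0], [0.01, -0.0, -0.97, 0.0, 0.0, 0.0], [0.01, -0.01, -0.97, 0.0, 0.0, 0.0], [0.01, -0.0, -0.97, 0.0, 0.0, 0.0], [0.01, -0.01, -0.97, 0.0, 0.0, 0.0]]
[[0.01, -0.0, -0.97, 0.0, 0.0, 0.0], [0.01, -0.01, -0.5, 0.0, 0.0, 0.0], [0.86, -0.46, -0.03, 0.0, 0.0, 0.0], [0.86, -0.46, -0.02, 0.0, 0.0, 0.0], [0.86, -0.46, -0.03, 0.0, 0.0, 0.0]]
[[0.86, -0.46, -0.02, 0.0, 0.0, 0.0], [0.86, -0.46, -0.03, 0.0, 0.0, 0.0], [0.86, -0.47, -0.02, 0.0, 0.0, 0.0], [0.86, -0.47, -0.03, 0.0, 0.0, 0.0], [0.86, -0.46, -0.02, 0.0, 0.0, 0.0]]
[[0.86, -0.47, -0.03, 0.0, 0.0, 0.0], [0.79, -0.43, -0.02, 0.0, 0.0, 0.0], [-0.0, -0.0, 0.97, 0.0, 0.0, 0.0], [-0.0, -0.0, 0.97, 0.0, 0.0, 0.0], [-0.0, -0.0, 0.97, 0.0, 0.0, 0.0]]
[[-0.0, -0.0, 0.97, 0.0, 0.0, 0.0], [-0.0, -0.0, 0.87, 0.0, 0.0, 0.0], [-0.0, -0.0, 0.97, 0.0, 0.0, 0.0], [-0.0, -0.0, 0.97, 0.0, 0.0, 0.0], [-0.0, -0.0, 0.41, 0.0, 0.0, 0.0]]
end [436.9 205.  133. ] 25
```

Emit:
move_arm([
  [0,0,0.1,0,0,0],
  [0,0,0.1,0,0,0],
  [0,0,0,0,0,0],
])

```text
clock: 11.62
tool_pos: [622.6, 264.9, 139.1]
eef_rot: [0.287, 3.128, 0.0]
ft_force: [-0.4, -0.6, -0.6]
opening: 0.198
```

Emit:
move_arm([
  [0,0,0.1,0,0,0],
  [0,0,0,0,0,0],
])

```text
clock: 11.78
tool_pos: [622.9, 265.0, 137.5]
eef_rot: [0.287, 3.127, 0.001]
ft_force: [-0.3, 0.5, 2.6]
opening: 0.195
```

Contact shows at TCP z ≈ 137.5, so both pushes came within about 6 mm of the floor. I'll return the brush now.

Emit:
move_arm([
  [0,0,-0.8,0,0,0],
  [0,0,-0.97,0,0,0],
  [0,0,-0.97,0,0,0],
  [0,0,-0.97,0,0,0],
  [0,0,-0.97,0,0,0],
])

```text
clock: 12.2
tool_pos: [622.3, 264.8, 231.2]
eef_rot: [-0.287, -3.128, 0.0]
ft_force: [-0.3, -0.4, -1.3]
opening: 0.2
```

Emit:
move_arm([
  [0,0,-0.97,0,0,0],
  [0,0,-0.97,0,0,0],
  [0.86,-0.46,-0.1,0,0,0],
  [0.86,-0.46,0,0,0,0],
  [0.86,-0.46,0,0,0,0],
])

```text
clock: 12.62
tool_pos: [566.5, 247.0, 271.5]
eef_rot: [0.287, 3.128, 0.0]
ft_force: [0.4, -0.3, 0.1]
opening: 0.2
```

Emit:
move_arm([
  [0.86,-0.46,0,0,0,0],
  [0.86,-0.46,0,0,0,0],
  [0.86,-0.46,0,0,0,0],
  [0.86,-0.46,0,0,0,0],
  [0.86,-0.46,0,0,0,0],
])

```text
clock: 13.03
tool_pos: [472.7, 217.2, 271.3]
eef_rot: [0.287, 3.128, -0.0]
ft_force: [0.4, -0.0, -0.7]
opening: 0.2
```

Emit:
move_arm([
  [0.86,-0.47,0,0,0,0],
  [0.82,-0.45,0,0,0,0],
  [0,0,0.5,0,0,0],
  [0,0,0,0,0,0],
  [0,0,0,0,0,0],
])

```text
clock: 13.45
tool_pos: [437.5, 205.5, 261.0]
eef_rot: [-0.287, -3.128, 0.0]
ft_force: [-0.2, 0.6, -0.5]
opening: 0.203
```

Run:
```python
from plan import *
from cell import camera
c=camera("wrist");np.savez("wrist7.npz",**c);print(get_obs()["tool_pos"],get_obs()["ft_force"])
a=cv2.resize(c["pixels"][100:290,220:420],None,fx=3,fy=3,interpolation=cv2.INTER_CUBIC);cv2.imwrite("pics/c7.png",a[:,:,::-1])
```

```text
[437.90378736 205.65094992 261.1597456 ] [-0.50445616  0.31558401  0.04968002]
```

View pics/c7.png

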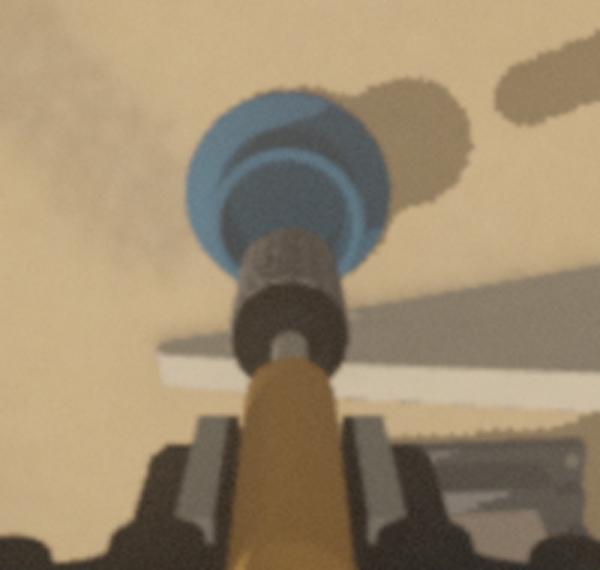

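The head (column 288) lines up with the socket (column 291), so I'll lower and release.

Emit:
move_arm([
  [0,0,0.97,0,0,0],
  [0,0,0.97,0,0,0],
  [0,0,0.97,0,0,0],
  [0,0,0.97,0,0,0],
  [0,0,0.97,0,0,0],
])

```text
clock: 13.92
tool_pos: [438.4, 205.8, 163.4]
eef_rot: [0.287, 3.128, 0.0]
ft_force: [0.1, -0.6, -0.7]
opening: 0.201
```

Emit:
move_arm([
  [0,0,0.8,0,0,0],
  [0,0,0.55,0,0,0],
  [0,0,0.1,0,0,0],
  [0,0,0,0,0,0],
  [0,0,0,0,0,0],
])

```text
clock: 14.33
tool_pos: [438.3, 205.7, 135.7]
eef_rot: [0.287, 3.128, 0.0]
ft_force: [0.4, 0.6, 0.8]
opening: 0.194
```

Emit:
move_arm([
  [0,0,0.1,0,0,0],
  [0,0,0.1,0,0,0],
  [0,0,0,0,0,0],
])

```text
clock: 14.58
tool_pos: [437.7, 205.6, 131.5]
eef_rot: [0.287, 3.128, 0.0]
ft_force: [-0.2, 0.3, 0.3]
opening: 0.201
```

Emit:
move_arm([
  [0,0,0.03,0,0,0],
  [0,0,0,0,0,0],
  [0,0,0,0,0,0],
  [0,0,0,0,0,0],
  [0,0,0,0,0,0],
], fingers=1)

```text
clock: 15.0
tool_pos: [437.5, 205.5, 130.8]
eef_rot: [0.287, 3.128, -0.0]
ft_force: [0.5, -0.5, -0.1]
opening: 0.894
```

Emit:
move_arm([
  [0,0,0,0,0,0],
  [0,0,0,0,0,0],
  [0,0,0,0,0,0],
  [0,0,0,0,0,0],
])

```text
clock: 15.33
tool_pos: [437.4, 205.5, 130.7]
eef_rot: [0.287, 3.128, -0.0]
ft_force: [0.7, -0.4, 0.2]
opening: 0.998
```

Emit:
move_arm([
  [0,0,-0.5,0,0,0],
  [0,0,-0.97,0,0,0],
  [0,0,-0.97,0,0,0],
  [0,0,-0.97,0,0,0],
  [0,0,-0.97,0,0,0],
])

```text
clock: 15.75
tool_pos: [437.3, 205.5, 219.9]
eef_rot: [0.287, 3.128, 0.0]
ft_force: [0.3, -0.6, -0.2]
opening: 1.002
```

Run:
```python
from plan import *
from cell import camera
c=camera("wrist");np.savez("wrist8.npz",**c);print(get_obs()["tool_pos"],get_obs()["opening"])
a=cv2.resize(c["pixels"][90:290,220:420],None,fx=2,fy=2,interpolation=cv2.INTER_CUBIC);cv2.imwrite("pics/c8.png",a[:,:,::-1])
plan([(500,223,240),(622,264.5,235)],79.5)
```

```text
[439.23639607 206.07486944 223.87412089] 1.0008231358500117
[[-0.85, 0.42, -0.24, 0.03, 0.06, 0.01], [-0.85, 0.41, -0.24, -0.0, -0.0, -0.0], [-0.85, 0.42, -0.24, -0.0, -0.0, -0.0], [-0.28, 0.14, -0.08, -0.0, -0.0, -0.0], [-0.85, 0.48, 0.04, -0.0, -0.0, -0.0]]
[[-0.85, 0.48, 0.04, -0.0, -0.0, -0.0], [-0.85, 0.48, 0.04, -0.0, -0.0, -0.0], [-0.85, 0.47, 0.04, -0.0, -0.0, -0.0], [-0.85, 0.48, 0.03, -0.0, -0.0, -0.0], [-0.85, 0.47, 0.04, -0.0, -0.0, -0.0]]
[[-0.52, 0.29, 0.02, -0.0, -0.0, -0.0]]
end [621.9 264.5 234.9] 11
```

View pics/c8.png

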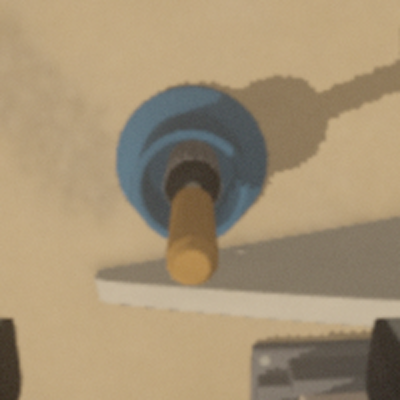

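The brush stands upright in its stand, handle top at (192,262) in the crop. Moving to the dock.

Emit:
move_arm([
  [-0.85,0.42,-0.24,0,0,0],
  [-0.85,0.42,-0.24,0,0,0],
  [-0.85,0.42,-0.24,0,0,0],
  [-0.28,0.14,-0.08,0,0,0],
  [-0.85,0.48,0.04,0,0,0],
])

```text
clock: 16.22
tool_pos: [516.0, 229.0, 234.7]
eef_rot: [-0.287, -3.128, 0.0]
ft_force: [0.2, 0.5, 0.3]
opening: 1.0
```

Emit:
move_arm([
  [-0.85,0.48,0.04,0,0,0],
  [-0.85,0.48,0.04,0,0,0],
  [-0.85,0.48,0.04,0,0,0],
  [-0.85,0.48,0.04,0,0,0],
  [-0.85,0.48,0.04,0,0,0],
])

```text
clock: 16.63
tool_pos: [609.2, 261.0, 229.5]
eef_rot: [-0.287, -3.128, 0.001]
ft_force: [-0.5, 0.2, -0.9]
opening: 1.002
```

Emit:
move_arm([
  [-0.52,0.29,0.5,0,0,0],
  [0,0,1,0,0,0],
  [0,0,1,0,0,0],
  [0,0,1,0,0,0],
  [0,0,0,0,0,0],
])

```text
clock: 17.05
tool_pos: [617.3, 263.8, 154.8]
eef_rot: [-0.286, -3.121, 0.005]
ft_force: [-1.3, -0.2, -0.1]
opening: 1.0
```

Emit:
move_arm([
  [0,0,0,0,0,0],
])

```text
clock: 17.13
tool_pos: [618.9, 264.3, 158.5]
eef_rot: [-0.286, -3.125, 0.002]
ft_force: [1.0, -1.2, 0.4]
opening: 0.997
```

Run:
```python
from plan import *
from cell import camera
c=camera("wrist");np.savez("wrist9.npz",**c);o=get_obs();print(o["tool_pos"],o["eef_rot"])
a=cv2.resize(c["pixels"][120:320,180:450],None,fx=2.7,fy=2.7,interpolation=cv2.INTER_CUBIC);cv2.imwrite("pics/c9.png",a[:,:,::-1])
```

```text
[619.90912498 264.60273799 160.08146975] [-2.86686619e-01 -3.12803740e+00  4.45567855e-04]
```

View pics/c9.png

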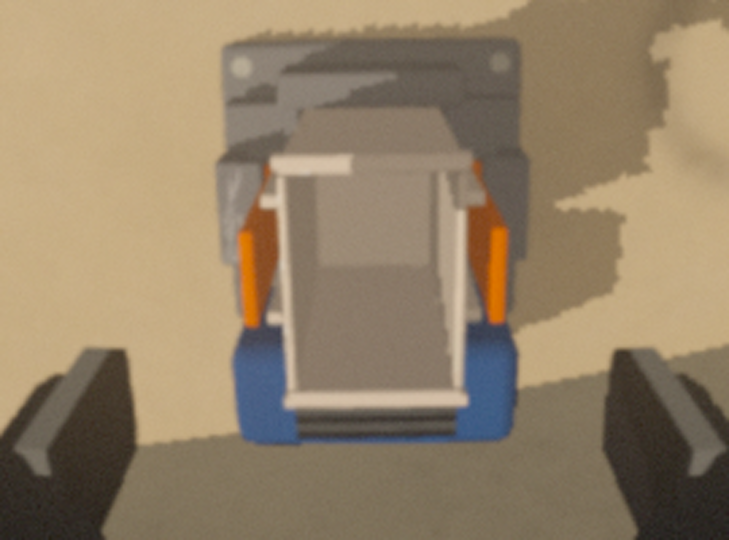

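The cup is about 1 mm to +y of the finger middle, and the catches at columns 240 and 508 lie well inside the fingers. Descending to pinch.

Emit:
move_arm([
  [-0.05,0.05,0.9,0,0,0],
  [0,0,1,0,0,0],
  [0,0,1,0,0,0],
  [0,0,1,0,0,0],
  [0,0,0.6,0,0,0],
])

```text
clock: 17.6
tool_pos: [621.6, 265.6, 69.6]
eef_rot: [0.287, 3.128, 0.0]
ft_force: [-0.3, -1.0, -0.9]
opening: 1.002
```

Emit:
move_arm([
  [0,0,0.3,0,0,0],
  [0,0,0,0,0,0],
  [0,0,0,0,0,0],
])

```text
clock: 17.85
tool_pos: [622.1, 265.7, 64.7]
eef_rot: [0.287, 3.127, 0.001]
ft_force: [0.8, 0.0, 0.2]
opening: 0.999
```

Emit:
move_arm([
  [0,0,0,0,0,0],
  [0,0,0,0,0,0],
  [0,0,0,0,0,0],
  [0,0,0,0,0,0],
  [0,0,0,0,0,0],
], fingers=0, squeeze=30)

```text
clock: 18.27
tool_pos: [622.7, 265.5, 65.9]
eef_rot: [0.287, 3.125, 0.001]
ft_force: [0.0, -1.2, 8.2]
opening: 0.577
```

Emit:
move_arm([
  [0,0,0,0,0,0],
  [0,0,0,0,0,0],
  [0,0,0,0,0,0],
  [0,0,0,0,0,0],
  [0,0,0,0,0,0],
])

```text
clock: 18.68
tool_pos: [622.7, 265.5, 65.9]
eef_rot: [0.287, 3.125, 0.001]
ft_force: [-0.9, -2.2, 7.1]
opening: 0.576
```

Emit:
move_arm([
  [0,0,-0.2,0,0,0],
  [0,0,-0.3,0,0,0],
  [0,0,-0.3,0,0,0],
  [0,0,0,0,0,0],
])

```text
clock: 19.02
tool_pos: [622.1, 265.8, 81.0]
eef_rot: [0.286, 3.127, 0.001]
ft_force: [0.4, 0.1, -2.3]
opening: 0.577
```

Emit:
move_arm([
  [0,0,-0.6,0,0,0],
  [0,0,-0.7,0,0,0],
  [0,0,-0.7,0,0,0],
  [0,0,-0.7,0,0,0],
  [0,0,-0.7,0,0,0],
])

```text
clock: 19.43
tool_pos: [621.0, 265.5, 148.6]
eef_rot: [-0.286, -3.128, 0.0]
ft_force: [-0.2, 0.2, -1.9]
opening: 0.574
```

Emit:
move_arm([
  [0,0,-0.5,0,0,0],
  [0,0,-0.3,0,0,0],
  [0,0,0,0,0,0],
  [0,0,0,0,0,0],
  [0,0,0,0,0,0],
])

```text
clock: 19.85
tool_pos: [620.8, 265.3, 162.5]
eef_rot: [-0.287, -3.127, 0.001]
ft_force: [-0.3, 0.7, -1.9]
opening: 0.577
```

Run:
```python
from plan import *
from cell import camera
s=camera("scene");t=camera("top");o=get_obs();print(o["tool_pos"],o["eef_rot"],o["ft_force"],o["opening"],o["clock"])
a=cv2.resize(s["pixels"][60:260,200:460],None,fx=3,fy=3,interpolation=cv2.INTER_CUBIC);cv2.imwrite("pics/c10.png",a[:,:,::-1])
t0=dict(np.load("top0.npz"))["pixels"]
for n,(x0,y0,x1,y1) in dict(mug=(410,185,465,235),jar=(358,113,388,145),pot=(424,118,470,162)).items():
    print(n,np.abs(t0[y0:y1,x0:x1].astype(int)-t["pixels"][y0:y1,x0:x1]).mean())
s0=dict(np.load("scene0.npz"))["pixels"]
```

```text
[620.74738112 265.31105949 162.2771759 ] [-2.86526213e-01 -3.12666080e+00  1.26237804e-03] [-0.20562601  0.23693241 -2.48816657] 0.5710155618292394 19.95
mug 0.48957575757575755
jar 0.47673611111111114
pot 0.48633069828722003
```

Run:
```python
from plan import *
from cell import camera
s=camera("scene");im=s["pixels"]
s5=dict(np.load("scene5.npz"))
for n,c in(("before",s5),("now",s)):
    hsv=cv2.cvtColor(c["pixels"],cv2.COLOR_RGB2HSV);H,S,V=[hsv[...,i].astype(int) for i in range(3)]
    m=((H<12)&(S>180)&(V>140));k=np.zeros_like(m);k[100:230,245:300]=1;m&=k
    N,l,st,ce=cv2.connectedComponentsWithStats(m.astype(np.uint8))
    for i in range(1,N):
        if st[i,4]>20:print(n,st[i].tolist(),ce[i].round(1),[round(x,1) if not isinstance(x,tuple) else np.round(x,1).tolist() for x in cv2.minAreaRect(np.argwhere(l==i)[:,::-1].astype(np.float32))])
n=np.array([.182,.983]);b=np.array([622,264.5])-33*n
for z in(68,168):print("catch pred",z,proj(s,[*b,z]))
```

```text
before [272, 179, 7, 18, 61] [274.5 188.9] [[275.0, 187.5], [17.0, 6.0], 90.0]
now [269, 159, 8, 13, 68] [272.5 165.3] [[272.1, 165.0], [11.6, 7.2], 83.7]
catch pred 68 (np.float64(275.33708659851976), np.float64(188.67556451875063))
catch pred 168 (np.float64(274.2248967143007), np.float64(157.50191909492906))
```

```bash
python3 -c "
from cell import *
print(job_done())"
```

```text
the job is handed in; nothing more can be done
None
```

The job is handed in at about 20 s on the robot clock. The cup is held by its pinched catches about 100 mm above the dock.

- **Brushing:** I took the brush from its stand and pushed it down twice into the cup. The first push stopped about 6 mm above the cup's floor; the second just touched it, at 2.6 N. In between I drew the head up about 78 mm, well past the middle of the cup.
- **Brush back in its stand:** the wrist picture after release shows it standing upright.
- **Cup lift:** I pinched both catches at 30 N, at 0.575 opening. The wrist force while lifting was about 2 N, which matches the cup's weight, so it came free of the hooks. The orange catch moved in the scene picture by about as much as a 100 mm lift should give. I commanded no tilt, and the measured tool stayed vertical.
- **Mug, jar and pot:** their areas in the top picture are unchanged from the start (mean difference about 0.5 grey levels).

**Checks that failed or disagreed:**
- My last picture was refused because the 12-picture limit was reached, so the final lift was checked by numbers only. Nothing measured the cup's level directly.
- The top and wrist cameras disagreed by about 3 mm in y. I went by the wrist view relative to the fingers.
- At the pinch the opening read about 49 mm, not the expected 53 mm. I took that as opening-scale error and did not check it further.

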